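# Weigh the inner lid of a double-lidded caddy

### The job

Zero the bench scale under the open caddy by pressing its key fully down, then let the key come up. Carry the two nested lids together from their rest by the inner lid's rim, seat them fully home in the caddy without dropping them or shifting the caddy, and let go. Then lift the outer lid alone by its grip and finish while holding it still and level about 80 mm straight above the inner lid, which stays undisturbed to be weighed; leave the other things alone.

Things in the scene. Friction and masses are not known exactly. Their poses are not given: they have to be found in the camera images.
- scale: White bench scale fixed to the table, 260 x 180 mm, casing top 40 mm above the table, with a steel pan 160 x 170 mm whose top is 53 mm above the table, centred at +45 mm along the scale's x. Origin: centre of the underside; z up, -x is the front with the dark display and the key.
- zero_key (a joint): The scale's sprung round grey key, 30 mm in diameter: travel straight down in m, 0 up, 0.008 fully down; fully down takes about 6 N, the spring returns it.
- zero_key_top (a point): Centre of the key's top face (moves with the key); on the scale's front panel, 90 mm in front of and 55 mm to the -y side of the scale's origin. The key's round grey housing is fixed to the panel.
- caddy: Open rectangular terracotta caddy standing loose on the scale's pan: 92 (x) x 50 (y) x 70 (z) mm outside, walls 6 mm, so the mouth is 80 x 38 mm; 0.54-0.78 kg. Origin: centre of the underside; x along the long side, z up. Either way round is the same.
- caddy_rim (a point): Centre of the caddy's mouth at the height of its rim, 70 mm above its underside.
- rest: Wooden rest fixed to the table: an open box 90 (x) x 48 (y) mm, its rim 45 mm above the table, on a plywood foot 130 x 120 x 8 mm. Origin: centre of the underside; x along the long side. The nested lids lie in its mouth at the start.
- inner_lid: Lower terracotta tray lid, 104 (x) x 60 (y) x 14 mm high: floor 6 thick, rim walls 5 thick; recess 94 x 50, 8 deep. Plug below: 74 x 32 to 8 mm down, then 68 x 26 to 12. Origin: centre of the flat underside round the plug, which lies on the caddy's rim when home (plug has 3 mm play each side, long sides parallel). x long side, z up. Overhangs caddy and rest; gripped across its 60 mm. 0.12-0.24 kg.
- outer_lid: Upper terracotta lid: plate 90 (x) x 46 (y) x 8 mm lying loose in the inner lid's recess, 2 mm play each side, its underside 6 mm above the inner lid's origin, its top flush with the rim; on its middle an upright bar grip 36 (x) x 20 (y) mm, 28 mm tall above the plate. Origin: centre of the plate's underside; x long side, z up. 0.08-0.17 kg.
- tub: Bystander: plastic jar with a white cap, 80 mm in diameter, 85 mm high, on the table. Origin: centre of the underside.
- can: Bystander: metal can, 66 mm in diameter, 110 mm high. Origin: centre of the underside.
- kiln_post: Bystander: pale upright cylinder, 48 mm in diameter, 60 mm high. Origin: centre of the underside.
- modelling_tool: Bystander: wooden-handled brush lying on the table along its x, handle to -x. Origin: on its underside, at table height.
Things that resemble listed ones, but are neither listed nor needed, are in the scene too. What is shaped like the inner_lid but pink, purple or red is not meant.

How it is judged (in metres and radians):
On the way, in this order (a step that is already met when the one before it is completed fails the run):
1. the scale's key is fully down while the lids are still away from the caddy (value of joint zero_key above 0.0068 m and horizontal distance between inner_lid and caddy_rim above 0.1 m), for 0.1 s.
2. the nested lids sit together, fully home on the caddy, and the inner lid is let go, the key is up (horizontal distance between inner_lid and caddy_rim below 0.007 m and z of inner_lid in the frame of caddy between 0.066 and 0.0735 m and angle between the x axis of inner_lid and the x axis of caddy, either way round below 0.13 rad and angle between inner_lid's own z axis and vertical below 0.06 rad and z of outer_lid in the frame of inner_lid below 0.01 m and horizontal distance between outer_lid and inner_lid below 0.01 m and contact force between the fingers and inner_lid below 0.3 N and value of joint zero_key below 0.002 m), for 0.2 s.
At the end, for the whole second after the job is handed in: Inner lid at rest, home on the caddy (7 mm sideways, 3.5 mm high, 0.13 rad turn); outer lid held by the fingers alone, still, level to 0.26 rad, 50 to 140 mm above and within 50 mm sideways of the inner lid; robot clear of scale, caddy, inner lid; key up; caddy within 20 mm of its start (horizontal distance between inner_lid and caddy_rim below 0.007 m and z of inner_lid in the frame of caddy between 0.066 and 0.0735 m and angle between the x axis of inner_lid and the x axis of caddy, either way round below 0.13 rad and angle between inner_lid's own z axis and vertical below 0.06 rad and linear speed of inner_lid below 0.02 m/s and z of outer_lid in the frame of inner_lid between 0.05 and 0.14 m and horizontal distance between outer_lid and inner_lid below 0.05 m and contact force between the fingers and outer_lid above 1 N and contact force between outer_lid and inner_lid below 0.05 N and contact force between outer_lid and caddy below 0.05 N and linear speed of outer_lid below 0.03 m/s and angle between outer_lid's own z axis and vertical below 0.26 rad and contact force between each of the arm, the fingers and caddy below 0.2 N and contact force between each of the arm, the fingers and inner_lid below 0.2 N and contact force between each of the arm, the fingers and scale below 0.2 N and value of joint zero_key below 0.002 m and distance of caddy from where it was at the start of the episode below 0.02 m and angle between caddy's own z axis and vertical below 0.05 rad); the arm keeps its last pose, push and grip.
It fails at once if the lids come apart away from the caddy (horizontal distance between inner_lid and caddy_rim above 0.03 m and distance between outer_lid and inner_lid above 0.03 m).
It fails at once if the inner lid is dropped (contact force between the fingers and inner_lid below 0.05 N and linear speed of inner_lid above 0.6 m/s).
It fails at once if the caddy is knocked over or off its place (angle between caddy's own z axis and vertical above 0.3 rad or distance of caddy from where it was at the start of the episode above 0.04 m).
It fails at once if a bystander is knocked about (distance of any of tub, can, kiln_post, modelling_tool from where it was at the start of the episode above 0.03 m).
It also fails if it takes over 58 s, if anything falls off the work surface, if the arm or the gripper's body presses on something with over 40 N, if the wrist force passes 120 N, or if a joint passes its speed limit or range.

### The arm

A 6-joint arm with a two-finger parallel gripper is mounted at the origin on the work surface. World frame = base frame: x ahead of the robot, y to its left, z up, the work surface at z = 0. Lengths are in mm, angles in rad, forces in N, time in s.
With the tool pointing down it reaches from about 300 to 775 mm from the base axis. Payload 14.6 kg.
Tool frame: the origin (TCP) lies on the front face of the gripper's body, between the roots of the fingers; the fingertips stand 97 mm ahead of it and the grasp point (between the pads) lies 78 mm ahead of it; z points along the fingers, y is the line along which they close (so a half turn about z gives the same grasp; the last joint's range is limited). The gripper opens to 94 mm and grips with 3 to 60 N. Pads are 16 mm wide; open, the fingers measure 119 mm over their backs; the gripper's body (75 mm by 177 mm) begins 78 mm behind the grasp point.
Start: joints at [-1.25, 0.3, 1.521, -0, 1.321, -0.067], TCP at [207.977, -509.152, 302.646] pointing down, gripper open.
Joint ranges: [-3.03, 3.03], [-0.79, 2.21], [0.23, 2.52], [-1.04, 4.18], [0, 3.07], [-2.55, 2.55]. Speed limits (rad/s): [2.22, 2.22, 2.57, 3.14, 3.14, 3.14].

### API

Orientations are given as [roll, pitch, yaw] about the fixed x, y, z axes, in that order (R = Rz(yaw) Ry(pitch) Rx(roll)).
In Python, from cell import * gives the robot as it stands.
- The arm moves only by the tool carry_out, never from a script. Its arguments are lists of equal length, an entry for each row: "slide": the shift along the world's x, y, z scaled (see below), a list of three; "dr": the turn, a rotation vector about the world's x, y, z scaled (see below), a list of three; "gripper": the opening in per cent of the stroke, from 0 (shut) to 100 (fully open). A call has 1 to 10 rows; each row is the pose to reach, as a shift and turn from the pose commanded when the call began, turning the shorter way round; what a row does not reach only later rows make up. The controller multiplies each number of a shift by 0.25 m and each number of a turn by 360 degrees. A row lasts 1/12 s, in which the tool goes at most 41.7 mm and 7.16 degrees, less where a joint would pass 70% of its speed; a pose out of reach is approached as far as the arm can. A call with a number of a shift or a turn outside -1 to 1 is refused whole. A call with a gripper value outside its range is refused whole. The fingers move at their own pace and stop on an object; "newtons" is the grip in N (left out, the last holds). Time passes only in rows, so rows that repeat a pose let the fingers close. It gives the time, the measured TCP pose, the force, the opening and the grip force at its end, in the units of the state.
- read_state(): the state, without advancing time (a new reading comes with each control period).
- camera(name): name is "side" or "top"; returns the picture (420x560x3 uint8, red, green, blue); there is no depth.
- camera_model(name): a dict with "vfov" (degrees; the focal length in pixels is half the picture's height over the tangent of half this angle, whatever the lens; pixels are square), "cx", "cy" (the principal point, pixels), "k1" (the pictures are not rectified: a ray, as slopes to the right and down, at radius r is drawn at 1 + k1 r^2 times it, then the intrinsics apply), "R" (3x3) and "t" (3): a world point X has camera coordinates R X + t. Camera axes: x right, y down, z forward; pixel columns grow to the right and rows downward; lengths in mm; the calibration is good to about 2 mm. A picture is of the moment at which its call begins. camera_model takes no time and is no camera call.
- sign_off(): hands the job in; it is judged then, once.
The state is a dict: "clock": time; "joints": joint angles; "qd": joint speeds; "effort": joint torques, N m; "eef_pos": TCP position; "eef_rot": TCP orientation; "wrist_force": force on the tool from outside, world axes, zero at the start; "moment": the same for the moment, N m; "finger_gap": finger opening in mm; "finger_force": force on a finger pad.
Only numpy, scipy, OpenCV 4.12 (cv2) and the standard library are available. Lean on these libraries where they do the work, as an engineer would, in place of code of your own. Each camera call takes 0.05 s, during which the arm holds its last target. There are 200 camera calls.

## Working session

There is one attempt and no reset: what is moved stays moved. The work goes in short steps, Python scripts to look and compute and a tool call to move; the robot and the scene stay as the last step left them, time stands still between calls to the robot, and variables do not carry over. Pictures are saved under pics/ and viewed, at most 10 in all, crops included, and the job is handed in when it is done.

Besides the shell and the picture viewer there is one more tool, called after "Emit:" as a command line: name --argument value ..., lists and objects as JSON in quotes. carry_out: Moves the arm, as the interface text tells. Its arguments: {"type":"object","properties":{"slide":{"type":"array","items":{"type":"array","items":{"type":"number","minimum":-1,"maximum":1}}},"dr":{"type":"array","items":{"type":"array","items":{"type":"number","minimum":-1,"maximum":1}}},"gripper":{"type":"array","items":{"type":"number"}},"newtons":{"type":"number"}},"required":["slide","dr","gripper"]}

```bash
mkdir -p pics
cat > h.py <<'E'
from cell import *
import numpy as np, cv2
def ray(n,u,v):
    m=camera_model(n); f=210/np.tan(np.radians(m["vfov"]/2))
    K=np.array([[f,0,m["cx"]],[0,f,m["cy"]],[0,0,1.]])
    p=cv2.undistortPoints(np.array([[[u,v]]],float),K,np.array([m["k1"],0,0,0,0.]))[0,0]
    # refine: drawn = s*(1+k1 r^2)
    R=np.array(m["R"]);t=np.array(m["t"])
    d=R.T@np.array([p[0],p[1],1]); return -R.T@t, d
def onz(n,u,v,z):
    o,d=ray(n,u,v); return o+d*(z-o[2])/d[2]
def proj(n,X):
    m=camera_model(n); f=210/np.tan(np.radians(m["vfov"]/2))
    c=np.array(m["R"])@np.array(X,float)+np.array(m["t"]); s=c[:2]/c[2]
    s=s*(1+m["k1"]*(s@s)); return f*s+np.array([m["cx"],m["cy"]])
def snap(n,f):
    im=camera(n); cv2.imwrite("pics/"+f,im[:,:,::-1]); return im
E
python3 - <<'E'
from h import *
for n in("top","side"):
    snap(n,n+"0.png"); m=camera_model(n); print(n,m["vfov"],m["k1"],np.round(-np.array(m["R"]).T@np.array(m["t"])), np.round(m["R"],2).tolist())
s=read_state(); print(s)
E
```

```text
top 42.814678265999866 -0.020387177369206776 [ 268.  -20. 1701.] [[-0.03, -1.0, -0.03], [-0.98, 0.03, -0.18], [0.18, 0.02, -0.98]]
side 47.61265101468338 -0.03835994708202269 [ 480. 1178.  729.] [[-1.0, -0.1, 0.0], [-0.05, 0.47, -0.88], [0.08, -0.88, -0.47]]
{'clock': 0.1, 'joints': array([-1.24959423e+00,  3.00419348e-01,  1.52151695e+00, -1.12784379e-05,
        1.32069772e+00, -6.65768092e-02]), 'qd': array([-0.00152509, -0.00396727, -0.00178855, -0.00017769,  0.00078437,
        0.00157004]), 'effort': array([ 7.22872355e-04, -5.32644939e+01, -3.53285444e+01,  7.08612800e-02,
        2.34605034e-02, -7.09944948e-05]), 'eef_pos': array([ 207.93821975, -509.03285999,  302.14179432]), 'eef_rot': array([-3.14055287e+00, -5.83789865e-05,  3.87781677e-01]), 'wrist_force': array([-0.68296937, -0.07521277, -0.66266139]), 'moment': array([ 0.04305015,  0.00035279, -0.00019887]), 'finger_force': 0.0, 'finger_gap': 93.82461879000034}
```

View pics/top0.png

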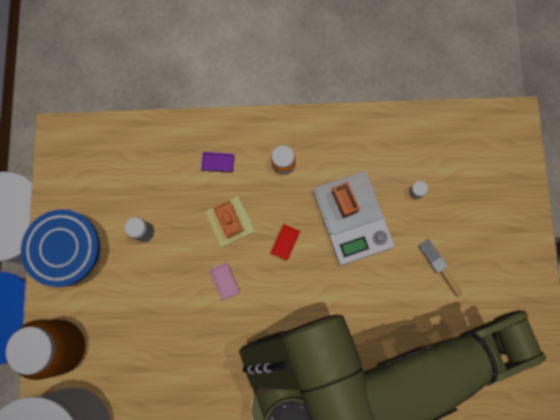

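View pics/side0.png

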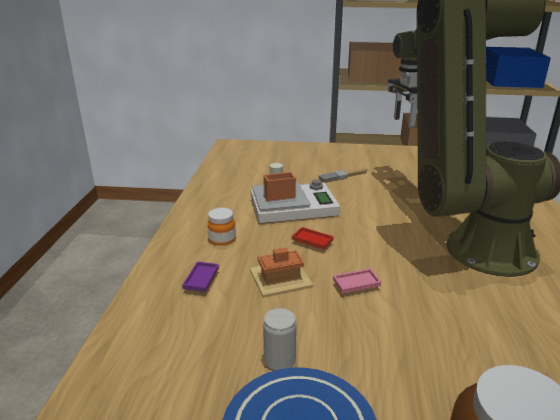

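Candidates for the nested lids, in the top view: the orange-brown pair on the plywood foot (229,219), purple tray (218,162), red tray (286,242), pink tray (225,281). I choose the terracotta one with the bar grip at (229,219). The caddy is at (345,200) and the key at (380,238). The side view shows the same lids at (280,265), caddy (280,187) and key (317,185).

Run:
```python
from h import *
im=cv2.imread("pics/top0.png"); c=im[130:300,190:450]
cv2.imwrite("pics/c1.png",cv2.resize(c,None,fx=3,fy=3,interpolation=cv2.INTER_CUBIC))
s=cv2.imread("pics/side0.png")
h=cv2.cvtColor(im,cv2.COLOR_BGR2HSV)
for p in [(229,210),(222,219),(345,188),(345,202),(352,213),(380,238),(372,250),(215,222),(240,240),(286,242),(218,182)]: print(p,h[p[1],p[0]])
c=s[160:300,230:350]; cv2.imwrite("pics/c2.png",cv2.resize(c,None,fx=4,fy=4,interpolation=cv2.INTER_CUBIC))
h=cv2.cvtColor(s,cv2.COLOR_BGR2HSV)
for p in [(280,178),(280,190),(262,267),(280,265),(281,254),(280,275)]: print(p,h[p[1],p[0]])
```

```text
(229, 210) [ 10 173 161]
(222, 219) [ 10 176 149]
(345, 188) [ 11 135  96]
(345, 202) [ 10 164 149]
(352, 213) [  8 122  75]
(380, 238) [140  13 117]
(372, 250) [135   3 160]
(215, 222) [ 23 100 161]
(240, 240) [ 18 125 153]
(286, 242) [  1 219 162]
(218, 182) [ 19 123 160]
(280, 178) [ 11 150 131]
(280, 190) [ 11 148 110]
(262, 267) [ 11 159 111]
(280, 265) [ 10 159 143]
(281, 254) [ 11 158 113]
(280, 275) [ 14 145  95]
```

View pics/c1.png

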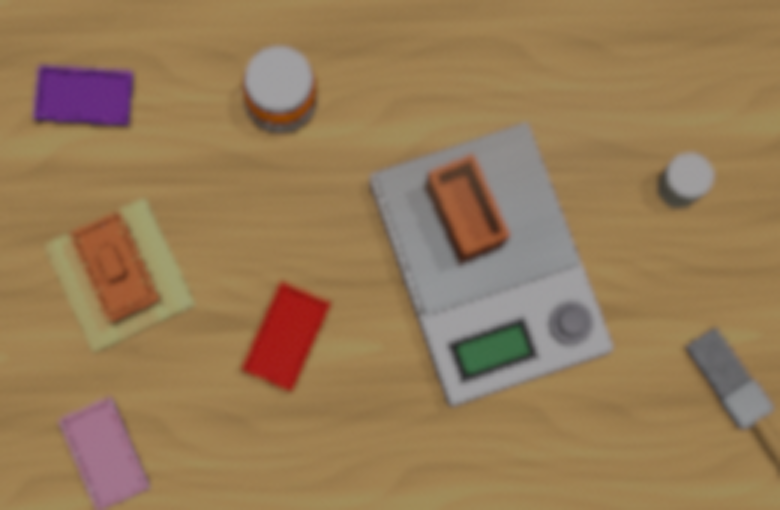

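View pics/c2.png

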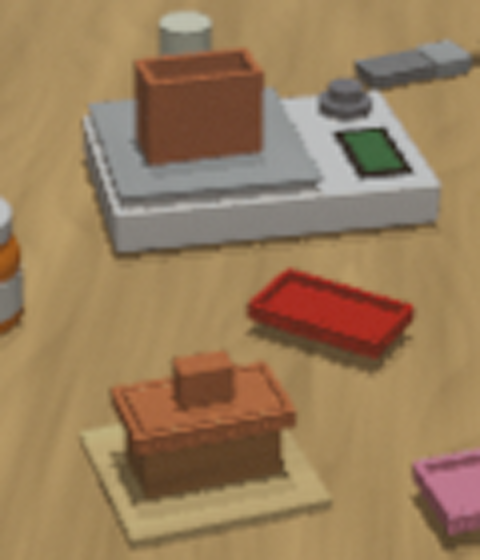

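The crops confirm the choice: the terracotta nested pair with the bar grip on the foot (crop 115,268; full ≈228,219), the caddy mouth (crop ≈467,208), and the key (crop 571,322; side crop 346,90).

```bash
cat > m.py <<'E'
from h import *
def rect(mask,n,off,sc,z):
    cs,_=cv2.findContours(mask,cv2.RETR_EXTERNAL,cv2.CHAIN_APPROX_NONE); c=max(cs,key=cv2.contourArea)
    pts=np.array([onz(n,off[0]+(u+.5)/sc-.5,off[1]+(v+.5)/sc-.5,z)[:2] for u,v in c[:,0]],np.float32)
    (cx,cy),(w,h),a=cv2.minAreaRect(pts)
    if w<h: a+=90; w,h=h,w
    return round(cx,1),round(cy,1),round(w,1),round(h,1),round((a+90)%180-90,1)
def crop(im,u0,u1,v0,v1,sc=6):
    return cv2.cvtColor(cv2.resize(im[v0:v1,u0:u1],None,fx=sc,fy=sc,interpolation=cv2.INTER_CUBIC),cv2.COLOR_RGB2HSV)
E
python3 - <<'E'
from m import *
im=cv2.imread("pics/top0.png")[:,:,::-1].copy()
l=crop(im,205,255,190,250); 
for s in(135,145,155): print("lid",rect(cv2.inRange(l,(4,s,60),(14,255,255)),"top",(205,190),6,59))
f=cv2.inRange(l,(18,50,100),(35,120,255)) | cv2.inRange(l,(4,145,60),(14,255,255)); print("foot",rect(f,"top",(205,190),6,8))
c=crop(im,325,370,175,225)
for v in(40,110,125): print("caddy",rect(cv2.inRange(c,(3,100,v),(16,255,255)),"top",(325,175),6,123))
s=crop(im,305,400,165,270); 
for st in (45,60): print("scale",rect(cv2.inRange(s,(0,0,90),(180,st,255)),"top",(305,165),6,40))
# key: circles
im2=cv2.imread("pics/side0.png")[:,:,::-1].copy()
g=crop(im,365,395,225,255,8)
m=cv2.inRange(g,(0,0,0),(180,255,140))
cs,_=cv2.findContours(m,0,1); 
for q in cs:
    if cv2.contourArea(q)>1500: print("key top",[np.round(np.array(x)/8,2) for x in [cv2.minEnclosingCircle(q)[0],cv2.minEnclosingCircle(q)[1]]])
cv2.imwrite("pics/k.png",np.hstack([cv2.resize(im[220:255,360:400,::-1],(400,350),interpolation=2),cv2.resize(im2[170:205,295:335,::-1],(400,350),interpolation=2)]))
def tri(a,b):
    o,d=ray("top",*a); p,e=ray("side",*b)
    k=np.linalg.lstsq(np.stack([d,-e],1),p-o,rcond=None)[0]; A=o+d*k[0];B=p+e*k[1]; return np.round((A+B)/2,1),round(np.linalg.norm(A-B),1)
print(tri((190+571/3-1/3,130+322/3-1/3),(230+346/4-.4,160+88/4-.4)))
E
```

```text
lid (582.4, 185.9, 109.2, 58.9, 23.2)
lid (582.3, 185.7, 108.5, 58.1, 23.0)
lid (582.0, 185.3, 106.0, 56.0, 23.1)Traceback (most recent call last):
  File "<stdin>", line 5, in <module>
  File "m.py", line 4, in rect
    pts=np.array([onz(n,off[0]+(u+.5)/sc-.5,off[1]+(v+.5)/sc-.5,z)[:2] for u,v in c[:,0]],np.float32)
                  ~~~^^^^^^^^^^^^^^^^^^^^^^^^^^^^^^^^^^^^^^^^^^^^^
  File "h.py", line 11, in onz
    o,d=ray(n,u,v); return o+d*(z-o[2])/d[2]
        ~~~^^^^^^^
  File "h.py", line 4, in ray
    m=camera_model(n); f=210/np.tan(np.radians(m["vfov"]/2))
ValueError: time passes only in moves, steps and waits
```

```bash
sed -i 's/camera_model(n); f=/CM(n); f=/; 2a import functools\nCM=functools.lru_cache(None)(camera_model)' h.py
python3 - <<'E'
from m import *
im=cv2.imread("pics/top0.png")[:,:,::-1].copy()
l=crop(im,205,255,190,250); 
f=cv2.inRange(l,(18,50,100),(35,120,255)) | cv2.inRange(l,(4,145,60),(14,255,255)); print("foot",rect(f,"top",(205,190),6,8))
c=crop(im,325,370,175,225)
for v in(40,110,125): print("caddy",rect(cv2.inRange(c,(3,100,v),(16,255,255)),"top",(325,175),6,123))
s=crop(im,305,400,165,270); 
for st in (45,60): print("scale",rect(cv2.inRange(s,(0,0,90),(180,st,255)),"top",(305,165),6,40))
im2=cv2.imread("pics/side0.png")[:,:,::-1].copy()
cv2.imwrite("pics/k.png",np.hstack([cv2.resize(im[220:255,360:400,::-1],(400,350),interpolation=2),cv2.resize(im2[170:205,295:335,::-1],(400,350),interpolation=2)]))
def tri(a,b):
    o,d=ray("top",*a); p,e=ray("side",*b)
    k=np.linalg.lstsq(np.stack([d,-e],1),p-o,rcond=None)[0]; A=o+d*k[0];B=p+e*k[1]; return np.round((A+B)/2,1),round(np.linalg.norm(A-B),1)
print(tri((190+571/3-1/3,130+322/3-1/3),(230+346/4-.4,160+88/4-.4)))
E
```

```text
foot (575.6, 203.1, 167.8, 142.8, -64.5)
caddy (618.6, -177.9, 97.0, 55.6, 20.9)
caddy (621.2, -179.6, 93.1, 51.2, 21.6)
caddy (622.0, -180.0, 92.1, 49.6, 21.3)
scale (577.9, -207.2, 259.7, 181.9, 17.0)
scale (578.1, -207.2, 261.4, 183.6, 17.1)
(array([ 509.8, -285.7,   59.2]), np.float64(2.0))
```

View pics/k.png

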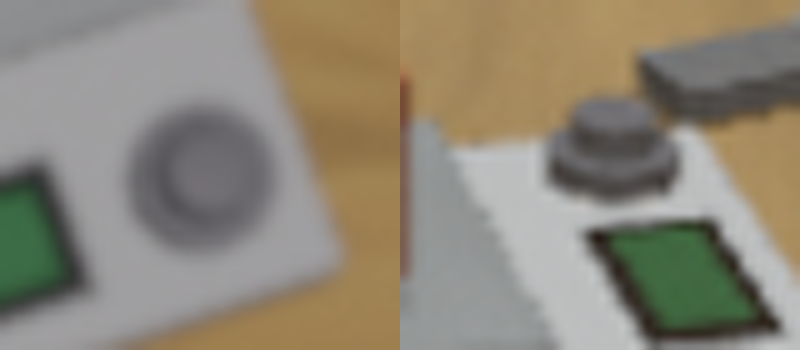

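The key's top shows at top-view (380.2,237) and side-view (316,181). The scale pose puts it at (508,-286), which agrees with the triangulated point. I'm closing the gripper and going above the key, while refining the lid fit.

Emit:
carry_out --slide '[[0.9, 0.67, -0.4], [0.9, 0.67, -0.4], [0.9, 0.67, -0.4], [0.9, 0.67, -0.4], [0.9, 0.67, -0.4], [0.9, 0.67, -0.4], [0.9, 0.67, -0.4], [0.9, 0.67, -0.4], [0.9, 0.67, -0.4], [0.9, 0.67, -0.4]]' --dr '[[0, 0, 0], [0, 0, 0], [0, 0, 0], [0, 0, 0], [0, 0, 0], [0, 0, 0], [0, 0, 0], [0, 0, 0], [0, 0, 0], [0, 0, 0]]' --gripper '[0, 0, 0, 0, 0, 0, 0, 0, 0, 0]' --newtons 10

```text
clock: 0.93
eef_pos: [432.8, -341.8, 202.6]
eef_rot: [-3.141, 0.0, 0.389]
wrist_force: [-0.6, -1.0, 0.8]
finger_gap: 30.5
finger_force: 0.0
```

Run:
```python
from m import *
im=cv2.imread("pics/top0.png")[:,:,::-1].copy()
def tri(a,b):
    o,d=ray("top",*a); p,e=ray("side",*b)
    k=np.linalg.lstsq(np.stack([d,-e],1),p-o,rcond=None)[0]; A=o+d*k[0];B=p+e*k[1]; return np.round((A+B)/2,1),round(np.linalg.norm(A-B),1)
print(tri((380.2,237),(316,181)), onz("top",380.2,237,58), onz("side",316,181,58))
l=crop(im,205,255,190,250)
for v in(90,110,120,130,140): print("lid",v,rect(cv2.inRange(l,(4,130,v),(14,255,255)),"top",(205,190),6,59))
c=crop(im,325,370,175,225)
for v in(115,120,125,130,135): print("caddy",v,rect(cv2.inRange(c,(3,100,v),(16,255,255)),"top",(325,175),6,123))
```

```text
(array([ 509.8, -286. ,   61.2]), np.float64(2.7)) [ 508.91008518 -286.4601889    58.        ] [ 511.32578949 -293.52686561   58.        ]
lid 90 (582.4, 185.9, 109.2, 58.9, 23.2)
lid 110 (582.4, 185.9, 109.2, 58.9, 23.2)
lid 120 (582.8, 186.1, 108.2, 58.9, 23.2)
lid 130 (583.5, 186.4, 106.7, 58.9, 23.2)
lid 140 (584.4, 186.7, 104.9, 58.9, 23.2)
caddy 115 (621.5, -179.8, 92.9, 50.5, 21.6)
caddy 120 (621.7, -180.0, 92.6, 50.1, 21.6)
caddy 125 (622.0, -180.0, 92.1, 49.6, 21.3)
caddy 130 (622.3, -180.2, 91.7, 48.8, 20.9)
caddy 135 (622.7, -180.2, 90.9, 48.4, 20.9)
```

Emit:
carry_out --slide '[[0.302, 0.222, -0.1], [0.302, 0.222, -0.1], [0.302, 0.222, -0.1], [0.302, 0.222, -0.1], [0.302, 0.222, -0.14], [0.302, 0.222, -0.16], [0.302, 0.222, -0.17], [0.302, 0.222, -0.17]]' --dr '[[0, 0, 0], [0, 0, 0], [0, 0, 0], [0, 0, 0], [0, 0, 0], [0, 0, 0], [0, 0, 0], [0, 0, 0]]' --gripper '[0, 0, 0, 0, 0, 0, 0, 0]'

```text
clock: 1.6
eef_pos: [507.5, -287.3, 159.9]
eef_rot: [-3.141, 0.001, 0.386]
wrist_force: [-1.9, -1.5, 2.2]
finger_gap: 0.4
finger_force: 1.2
```

Emit:
carry_out --slide '[[0, 0, -0.008], [0, 0, -0.016], [0, 0, -0.016]]' --dr '[[0, 0, 0], [0, 0, 0], [0, 0, 0]]' --gripper '[0, 0, 0]'

```text
clock: 1.85
eef_pos: [508.3, -286.6, 156.3]
eef_rot: [3.141, -0.0, 0.387]
wrist_force: [-1.6, -1.9, 4.5]
finger_gap: 0.6
finger_force: 2.2
```

Emit:
carry_out --slide '[[0, 0, -0.008], [0, 0, -0.012], [0, 0, -0.012]]' --dr '[[0, 0, 0], [0, 0, 0], [0, 0, 0]]' --gripper '[0, 0, 0]'

```text
clock: 2.1
eef_pos: [508.5, -286.5, 153.5]
eef_rot: [3.141, -0.0, 0.388]
wrist_force: [-2.1, -3.8, 5.1]
finger_gap: 0.5
finger_force: 2.9
```

Emit:
carry_out --slide '[[0, 0, -0.008], [0, 0, -0.008], [0, 0, -0.008]]' --dr '[[0, 0, 0], [0, 0, 0], [0, 0, 0]]' --gripper '[0, 0, 0]'

```text
clock: 2.35
eef_pos: [508.7, -286.5, 153.2]
eef_rot: [3.14, -0.001, 0.388]
wrist_force: [-10.6, 0.5, 25.1]
finger_gap: 0.4
finger_force: 11.7
```

Force jumped from 5 to 25 N with no further travel, so the key has bottomed out. I'll hold briefly and rise, then head toward the lids.

Emit:
carry_out --slide '[[0, 0, 0], [0, 0, 0], [0, 0, 0], [0, 0, 0.1], [0, 0, 0.25], [0, 0, 0.4], [0, 0, 0.5], [0, 0, 0.6], [0, 0, 0.6], [0, 0, 0.6]]' --dr '[[0, 0, 0], [0, 0, 0], [0, 0, 0], [0, 0, 0], [0, 0, 0], [0, 0, 0], [0, 0, 0], [0, 0, 0], [0, 0, 0], [0, 0, 0]]' --gripper '[0, 0, 0, 0, 0, 0, 0, 0, 0, 0]'

```text
clock: 3.18
eef_pos: [508.7, -286.0, 301.8]
eef_rot: [3.14, -0.001, 0.388]
wrist_force: [0.3, 0.2, 0.1]
finger_gap: 0.7
finger_force: 0.0
```

Emit:
carry_out --slide '[[0.16, 0.95, 0], [0.16, 0.95, 0], [0.16, 0.95, 0], [0.16, 0.95, 0], [0.16, 0.95, 0], [0.16, 0.95, 0], [0.16, 0.95, 0], [0.16, 0.95, 0], [0.16, 0.95, 0], [0.16, 0.95, 0]]' --dr '[[0, 0, 0.0028], [0, 0, 0.0028], [0, 0, 0.0028], [0, 0, 0.0028], [0, 0, 0.0028], [0, 0, 0.0028], [0, 0, 0.0028], [0, 0, 0.0028], [0, 0, 0.0028], [0, 0, 0.0028]]' --gripper '[100, 100, 100, 100, 100, 100, 100, 100, 100, 100]'

```text
clock: 4.02
eef_pos: [548.3, -49.7, 300.4]
eef_rot: [-3.141, 0.001, 0.404]
wrist_force: [0.4, -0.3, -0.6]
finger_gap: 64.1
finger_force: 0.0
```

Emit:
carry_out --slide '[[0.144, 0.94, 0], [0.144, 0.94, 0], [0.144, 0.94, 0], [0.144, 0.94, 0], [0.144, 0.94, 0], [0.144, 0.94, 0], [0.144, 0.94, 0], [0.144, 0.94, 0], [0.144, 0.94, 0], [0.144, 0.94, 0]]' --dr '[[0, 0, 0], [0, 0, 0], [0, 0, 0], [0, 0, 0], [0, 0, 0], [0, 0, 0], [0, 0, 0], [0, 0, 0], [0, 0, 0], [0, 0, 0]]' --gripper '[100, 100, 100, 100, 100, 100, 100, 100, 100, 100]'

```text
clock: 4.85
eef_pos: [584.7, 184.6, 301.1]
eef_rot: [3.141, 0.0, 0.403]
wrist_force: [0.2, 0.2, 0.1]
finger_gap: 93.8
finger_force: 0.0
```

Emit:
carry_out --slide '[[0, 0, -0.15], [0, 0, -0.3], [0, 0, -0.42], [0, 0, -0.5], [0, 0, -0.55], [0, 0, -0.6], [0, 0, -0.64], [0, 0, -0.67], [0, 0, -0.684], [0, 0, -0.684]]' --dr '[[0, 0, 0], [0, 0, 0], [0, 0, 0], [0, 0, 0], [0, 0, 0], [0, 0, 0], [0, 0, 0], [0, 0, 0], [0, 0, 0], [0, 0, 0]]' --gripper '[100, 100, 100, 100, 100, 100, 100, 100, 100, 100]'

```text
clock: 5.68
eef_pos: [584.5, 186.3, 129.9]
eef_rot: [-3.142, 0.0, 0.405]
wrist_force: [-0.1, 0.3, -0.2]
finger_gap: 93.9
finger_force: 0.0
```

Run:
```python
from m import *
t=camera("top"); s=camera("side")
a=cv2.resize(t[180:260,190:270],(400,400),interpolation=2); b=cv2.resize(s[210:300,235:325],(400,400),interpolation=2)
cv2.imwrite("pics/g.png",np.hstack([a,b])[:,:,::-1]); print(read_state()["eef_pos"],read_state()["wrist_force"])
```

```text
[584.76519395 186.42224526 130.83042851] [-0.51105763  0.55793722 -0.42461346]
```

View pics/g.png

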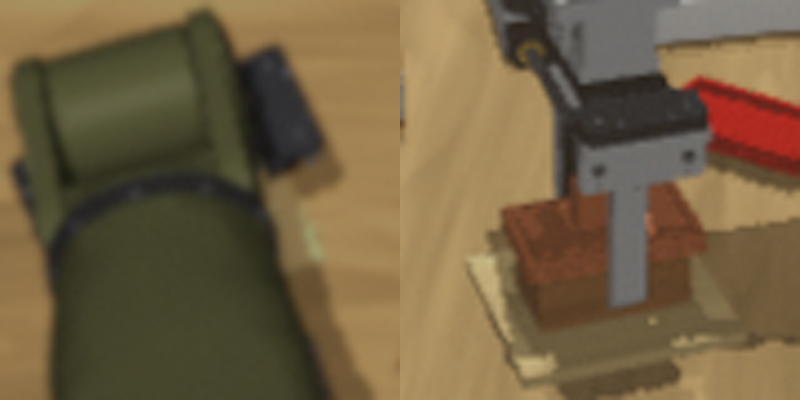

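The side crop shows the fingers astride the lid's rim at mid-length (crop 628,250), with nothing touched. The top view is hidden by the arm. Closing.

Emit:
carry_out --slide '[[0, 0, 0], [0, 0, 0], [0, 0, 0], [0, 0, 0], [0, 0, 0], [0, 0, 0], [0, 0, 0], [0, 0, 0]]' --dr '[[0, 0, 0], [0, 0, 0], [0, 0, 0], [0, 0, 0], [0, 0, 0], [0, 0, 0], [0, 0, 0], [0, 0, 0]]' --gripper '[40, 40, 40, 40, 40, 40, 40, 40]' --newtons 30

```text
clock: 6.45
eef_pos: [584.5, 186.4, 130.3]
eef_rot: [-3.141, -0.0, 0.405]
wrist_force: [-1.3, 0.6, 2.3]
finger_gap: 59.7
finger_force: 30.0
```

Emit:
carry_out --slide '[[0, 0, 0.02], [0, 0, 0.06], [0, 0, 0.12], [0, 0, 0.2], [0, 0, 0.3], [0, 0, 0.4], [0, 0, 0.5], [0, 0, 0.58], [0, 0, 0.64], [0, 0, 0.684]]' --dr '[[0, 0, 0], [0, 0, 0], [0, 0, 0], [0, 0, 0], [0, 0, 0], [0, 0, 0], [0, 0, 0], [0, 0, 0], [0, 0, 0], [0, 0, 0]]' --gripper '[40, 40, 40, 40, 40, 40, 40, 40, 40, 40]'

```text
clock: 7.28
eef_pos: [584.5, 186.3, 303.7]
eef_rot: [3.141, -0.002, 0.405]
wrist_force: [1.2, -1.1, -1.8]
finger_gap: 59.7
finger_force: 30.0
```

Run:
```python
from m import *
t=snap("top","t1.png"); s=snap("side","s1.png"); p=read_state(); print(p["eef_pos"],p["wrist_force"],p["finger_gap"])
z=p["eef_pos"][2]-(130.3-59)
u,v=proj("side",[p["eef_pos"][0],p["eef_pos"][1],z]); print(u,v); u=int(u);v=int(v)
U,V=map(int,proj("top",[p["eef_pos"][0],p["eef_pos"][1],z])); print(U,V)
b=cv2.resize(s[v-40:v+40,u-40:u+40],(400,400),interpolation=2);a=cv2.resize(t[V-40:V+40,U-40:U+40],(400,400),interpolation=2)
cv2.imwrite("pics/g2.png",np.hstack([a,b])[:,:,::-1])
```

```text
[584.69968352 186.37338975 303.31536769] [-0.01658267  0.27828919 -1.47713986] 59.826950509223174
279.5582343550652 196.89737112568827
219 206
```

View pics/g2.png

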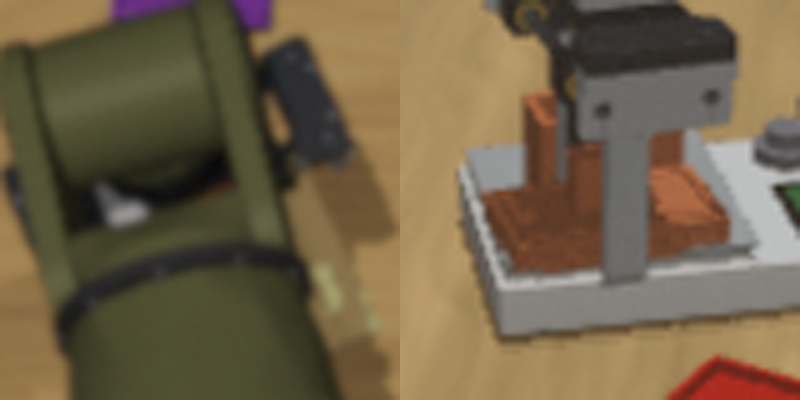

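The crop shows the lids held and level. The finger sits at crop x≈628 while the rim's near edge runs from about 500 to 732, so the lid may be offset along its length. I'll measure that from the corners in the side view, before and after the lift.

Run:
```python
from m import *
def corners(c,yaw,zs,L=104,W=60):
    a=np.radians(yaw); x=np.array([np.cos(a),np.sin(a)]);y=np.array([-x[1],x[0]])
    return {(i,j,z):proj("side",[*(np.array(c)+i*L/2*x+j*W/2*y),z]) for i in(1,-1) for j in (1,-1) for z in zs}
s0=cv2.imread("pics/side0.png")[:,:,::-1].copy(); s1=cv2.imread("pics/s1.png")[:,:,::-1].copy()
out=[]
for im,c,yaw,z,(u0,u1,v0,v1) in [(s0,(584.4,186.7),23.2,59,(240,320,225,305)),(s1,(584.6,186.4),23.2,303.4-71.3,(240,320,157,237))]:
    h=crop(im,u0,u1,v0,v1,5); m=cv2.inRange(h,(3,100,40),(16,255,255))
    big=cv2.resize(im[v0:v1,u0:u1],None,fx=5,fy=5,interpolation=2)
    for k,p in corners(c,yaw,(z,z-14)).items():
        if k[1]==1 or k[2]==z: print(k[:2],k[2]-z,np.round(p,1)); q=tuple(int(r) for r in (p-[u0,v0]+.5)*5); cv2.circle(big,q,3,(0,0,255) if k[2]==z else (0,255,255),1)
    out.append(big)
cv2.imwrite("pics/g3.png",np.hstack(out)[:,:,::-1])
```

```text
(1, 1) 0 [263.  268.9]
(1, 1) -14 [263.1 273.6]
(1, -1) 0 [256.7 255.8]
(-1, 1) 0 [303.4 261.6]
(-1, 1) -14 [303.2 266.2]
(-1, -1) 0 [295.5 249.1]
(1, 1) 0.0 [261.5 205.6]
(1, 1) -14.0 [261.7 211.1]
(1, -1) 0.0 [254.8 194.4]
(-1, 1) 0.0 [304.9 199.4]
(-1, 1) -14.0 [304.7 204.7]
(-1, -1) 0.0 [296.4 188.7]
```

View pics/g3.png

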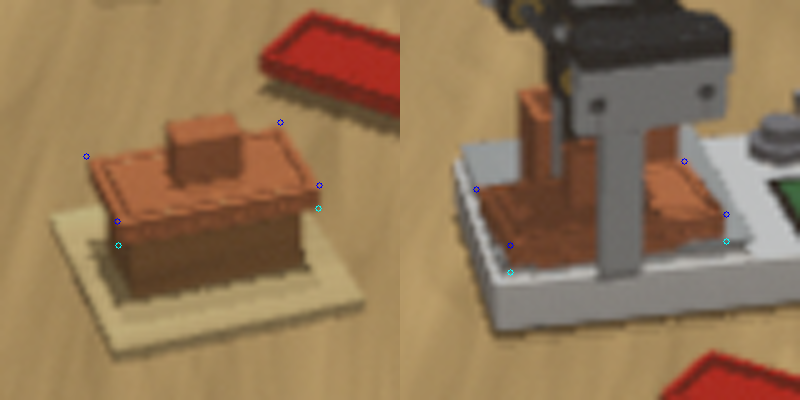

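The predicted corners match the picture along the lid's length to within about 1 mm, both before and after the lift. The rows share a ~1 px calibration bias. So the lid is centred in the gripper. I'll run the same numeric check on the caddy.

Run:
```python
from m import *
s0=cv2.imread("pics/side0.png")[:,:,::-1].copy()
def box(u0,u1,v0,v1,col):
    h=crop(s0,u0,u1,v0,v1,6); m=cv2.inRange(h,(3,100,40),(16,255,255)) if col else None
    cs,_=cv2.findContours(m,0,1); c=max(cs,key=cv2.contourArea)[:,0]; 
    c=c/6+[u0,v0]-.42
    return c
def pc(c,yaw,L,W,z0,z1):
    a=np.radians(yaw); x=np.array([np.cos(a),np.sin(a)]);y=np.array([-x[1],x[0]])
    return np.array([proj("side",[*(np.array(c)+i*L/2*x+j*W/2*y),z]) for i in(1,-1) for j in(1,-1) for z in(z0,z1)])
def ext(c): return np.round([c[:,0].min(),c[:,0].max(),c[:,1].min(),c[:,1].max(), (c@[1,1]).min(),(c@[1,1]).max(),(c@[1,-1]).min(),(c@[1,-1]).max()],1)
# clip the caddy: extremes incl. top corners
print("caddy act",ext(box(258,304,168,206,1))); print("caddy pre",ext(pc((622,-180),21.3,92,50,53,123)))
print("lid act",ext(box(250,312,245,290,1))); print("lid pre",ext(pc((584.4,186.7),23.2,104,60,45,59)))
for n,c,y,h in(("caddy",(622,-180),21.3,123),):
  for d in((5,0),(0,5)): print(d,np.round(proj("side",[c[0]+d[0],c[1]+d[1],h])-proj("side",[*c,h]),2))
```

```text
caddy act [262.7 295.9 171.1 200.2 437.7 491.2  66.8 120. ]
caddy pre [263.8 296.4 171.  200.8 437.9 493.4  67.2 120.8]
lid act [257.1 303.9 246.9 284.1 513.7 576.8 -17.5  46.3]
lid pre [256.7 303.4 249.1 273.6 512.5 569.5 -10.4  46.4]
(5, 0) [-1.59 -0.07]
(0, 5) [-0.17  0.65]
```

Emit:
carry_out --slide '[[0.004, -0.04, 0], [0.012, -0.12, 0], [0.02, -0.22, 0], [0.03, -0.34, 0], [0.04, -0.46, 0], [0.05, -0.56, 0], [0.06, -0.66, 0], [0.07, -0.74, 0], [0.078, -0.79, 0], [0.08, -0.82, 0]]' --dr '[[0, 0, -0.0005], [0, 0, -0.001], [0, 0, -0.0015], [0, 0, -0.002], [0, 0, -0.0025], [0, 0, -0.003], [0, 0, -0.0035], [0, 0, -0.004], [0, 0, -0.0045], [0, 0, -0.0053]]' --gripper '[40, 40, 40, 40, 40, 40, 40, 40, 40, 40]'

```text
clock: 8.22
eef_pos: [604.4, -20.5, 300.0]
eef_rot: [-3.141, 0.002, 0.37]
wrist_force: [0.1, 1.2, -2.7]
finger_gap: 60.0
finger_force: 30.0
```

Emit:
carry_out --slide '[[0.008, -0.06, 0], [0.02, -0.16, -0.04], [0.034, -0.3, -0.1], [0.05, -0.44, -0.16], [0.062, -0.54, -0.22], [0.07, -0.61, -0.24], [0.074, -0.64, -0.24], [0.074, -0.645, -0.24], [0.074, -0.645, -0.24], [0.074, -0.645, -0.24]]' --dr '[[0, 0, 0], [0, 0, 0], [0, 0, 0], [0, 0, 0], [0, 0, 0], [0, 0, 0], [0, 0, 0], [0, 0, 0], [0, 0, 0], [0, 0, 0]]' --gripper '[40, 40, 40, 40, 40, 40, 40, 40, 40, 40]'

```text
clock: 9.05
eef_pos: [623.2, -178.7, 241.9]
eef_rot: [3.141, -0.001, 0.373]
wrist_force: [-0.6, -0.5, -2.2]
finger_gap: 59.3
finger_force: 30.0
```

Run:
```python
from m import *
s=snap("side","s2.png"); t=snap("top","t2.png"); p=read_state(); print(p["eef_pos"],p["eef_rot"],p["wrist_force"],p["finger_gap"])
e=p["eef_pos"]
big=cv2.resize(s[125:215,235:325],None,fx=6.6,fy=6.6,interpolation=2)
def dr(c,yaw,L,W,zs,col):
    a=np.radians(yaw); x=np.array([np.cos(a),np.sin(a)]);y=np.array([-x[1],x[0]])
    for z in zs:
        for i in(1,-1):
            for j in(1,-1):
                q=proj("side",[*(np.array(c)+i*L/2*x+j*W/2*y),z]); print(col,i,j,z,np.round(q,1)); cv2.circle(big,tuple(int(r) for r in (q-[235,125]+.5)*6.6),3,col,1)
dr(e[:2],21.3,104,60,(e[2]-85.3,),(0,0,255)); dr((623,-180),21.3,92,50,(123,53),(0,255,0))
cv2.imwrite("pics/g4.png",big[:,:,::-1])
```

```text
[ 623.19649528 -178.72528113  241.87375794] [ 3.14106601e+00 -7.93999603e-04  3.73529467e-01] [-0.71355236  0.25705031 -3.11500769] 59.69525738096247
(0, 0, 255) 1 1 156.57375794280546 [265.5 171.4]
(0, 0, 255) 1 -1 156.57375794280546 [261. 164.]
(0, 0, 255) -1 1 156.57375794280546 [298.5 167.7]
(0, 0, 255) -1 -1 156.57375794280546 [292.8 160.6]
(0, 255, 0) 1 1 123 [267.3 180.4]
(0, 255, 0) 1 -1 123 [263.5 174.1]
(0, 255, 0) -1 1 123 [296.1 177.2]
(0, 255, 0) -1 -1 123 [291.5 171. ]
(0, 255, 0) 1 1 53 [267.7 200.8]
(0, 255, 0) 1 -1 53 [263.9 194. ]
(0, 255, 0) -1 1 53 [295.8 197.3]
(0, 255, 0) -1 -1 53 [291.3 190.7]
```

View pics/g4.png

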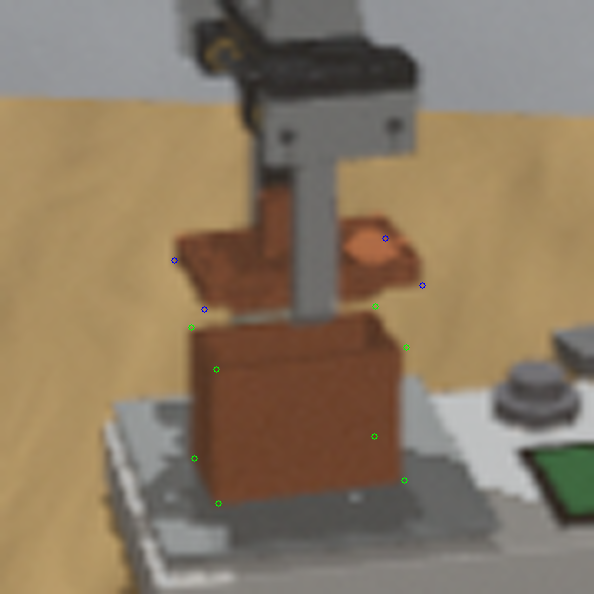

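The picture shows the lid's near lower corners at (200,310) and (420,283), and the caddy's near face from (217,503) to (400,482). Both are within 0.5 px of prediction with the same small bias, so the lid is aligned over the caddy. Lowering in steps.

Emit:
carry_out --slide '[[0, 0, -0.03], [0, 0, -0.06], [0, 0, -0.075], [0, 0, -0.088], [0, 0, -0.096], [0, 0, -0.1], [0, 0, -0.104], [0, 0, -0.104]]' --dr '[[0, 0, 0], [0, 0, 0], [0, 0, 0], [0, 0, 0], [0, 0, 0], [0, 0, 0], [0, 0, 0], [0, 0, 0]]' --gripper '[40, 40, 40, 40, 40, 40, 40, 40]'

```text
clock: 9.82
eef_pos: [623.0, -179.9, 215.1]
eef_rot: [3.142, -0.0, 0.372]
wrist_force: [-1.1, -0.5, -2.8]
finger_gap: 59.3
finger_force: 30.0
```

Emit:
carry_out --slide '[[0, 0, -0.008], [0, 0, -0.014], [0, 0, -0.014]]' --dr '[[0, 0, 0], [0, 0, 0], [0, 0, 0]]' --gripper '[40, 40, 40]'

```text
clock: 10.07
eef_pos: [622.9, -179.9, 211.3]
eef_rot: [-3.141, 0.0, 0.372]
wrist_force: [-0.2, -0.5, -2.7]
finger_gap: 59.5
finger_force: 30.0
```

Emit:
carry_out --slide '[[0, 0, -0.004], [0, 0, -0.008], [0, 0, -0.008]]' --dr '[[0, 0, 0], [0, 0, 0], [0, 0, 0]]' --gripper '[40, 40, 40]'

```text
clock: 10.32
eef_pos: [622.9, -179.9, 209.4]
eef_rot: [-3.141, 0.0, 0.372]
wrist_force: [0.3, 0.3, -2.2]
finger_gap: 59.6
finger_force: 30.0
```

Emit:
carry_out --slide '[[0, 0, -0.004], [0, 0, -0.004], [0, 0, -0.004]]' --dr '[[0, 0, 0], [0, 0, 0], [0, 0, 0]]' --gripper '[40, 40, 40]'

```text
clock: 10.57
eef_pos: [623.0, -179.9, 208.6]
eef_rot: [-3.142, 0.0, 0.372]
wrist_force: [-0.3, 0.0, -2.1]
finger_gap: 59.8
finger_force: 30.0
```

Emit:
carry_out --slide '[[0, 0, -0.004], [0, 0, -0.004], [0, 0, -0.004]]' --dr '[[0, 0, 0], [0, 0, 0], [0, 0, 0]]' --gripper '[40, 40, 40]'

```text
clock: 10.82
eef_pos: [623.0, -179.9, 208.2]
eef_rot: [3.141, -0.0, 0.372]
wrist_force: [-2.5, 0.7, 5.5]
finger_gap: 60.0
finger_force: 30.0
```

Contact came at the expected height with upward force, so the lid is seated. Releasing.

Emit:
carry_out --slide '[[0, 0, 0], [0, 0, 0], [0, 0, 0], [0, 0, 0], [0, 0, 0], [0, 0, 0], [0, 0, 0], [0, 0, 0]]' --dr '[[0, 0, 0], [0, 0, 0], [0, 0, 0], [0, 0, 0], [0, 0, 0], [0, 0, 0], [0, 0, 0], [0, 0, 0]]' --gripper '[90, 90, 90, 90, 90, 90, 90, 90]'

```text
clock: 11.48
eef_pos: [623.0, -179.9, 207.6]
eef_rot: [-3.142, 0.0, 0.372]
wrist_force: [-0.1, 1.0, -0.2]
finger_gap: 84.6
finger_force: 0.0
```

Run:
```python
from m import *
s=snap("side","s3.png"); p=read_state(); print(p["eef_pos"],p["wrist_force"],p["finger_gap"],p["finger_force"])
e=p["eef_pos"]
big=cv2.resize(s[135:215,235:325],None,fx=6.6,fy=6.6,interpolation=2)
cv2.imwrite("pics/g5.png",big[:,:,::-1])
```

```text
[ 622.97809713 -179.89835804  207.64609588] [ 0.27836454 -0.24489896  0.26652701] 84.62159404775927 0.0
```

View pics/g5.png

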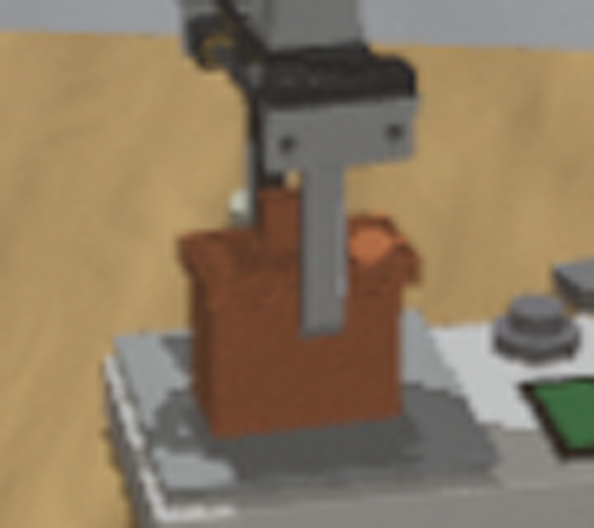

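The picture shows the lid home on the caddy, level with even overhang, and the fingers (320,330) clear of it. Raising to the bar grip and closing.

Emit:
carry_out --slide '[[0, 0, 0.02], [0, 0, 0.05], [0, 0, 0.08], [0, 0, 0.11], [0, 0, 0.128], [0, 0, 0.128]]' --dr '[[0, 0, 0], [0, 0, 0], [0, 0, 0], [0, 0, 0], [0, 0, 0], [0, 0, 0]]' --gripper '[90, 90, 90, 90, 90, 90]'

```text
clock: 12.03
eef_pos: [623.3, -180.0, 241.4]
eef_rot: [3.14, -0.002, 0.372]
wrist_force: [-0.7, -0.1, 0.6]
finger_gap: 84.5
finger_force: 0.0
```

Emit:
carry_out --slide '[[0, 0, 0], [0, 0, 0], [0, 0, 0], [0, 0, 0], [0, 0, 0], [0, 0, 0], [0, 0, 0], [0, 0, 0], [0, 0, 0], [0, 0, 0]]' --dr '[[0, 0, 0], [0, 0, 0], [0, 0, 0], [0, 0, 0], [0, 0, 0], [0, 0, 0], [0, 0, 0], [0, 0, 0], [0, 0, 0], [0, 0, 0]]' --gripper '[0, 0, 0, 0, 0, 0, 0, 0, 0, 0]' --newtons 15

```text
clock: 12.87
eef_pos: [623.0, -179.9, 239.7]
eef_rot: [-3.142, 0.0, 0.372]
wrist_force: [-0.5, 1.6, 0.2]
finger_gap: 21.4
finger_force: 0.1
```

Emit:
carry_out --slide '[[0, 0, 0], [0, 0, 0], [0, 0, 0], [0, 0, 0]]' --dr '[[0, 0, 0], [0, 0, 0], [0, 0, 0], [0, 0, 0]]' --gripper '[0, 0, 0, 0]' --newtons 20

```text
clock: 13.2
eef_pos: [623.0, -179.9, 239.6]
eef_rot: [-3.142, 0.0, 0.372]
wrist_force: [-0.1, 0.8, 0.7]
finger_gap: 19.9
finger_force: 20.0
```

Emit:
carry_out --slide '[[0, 0, 0.008], [0, 0, 0.02], [0, 0, 0.036], [0, 0, 0.056], [0, 0, 0.08], [0, 0, 0.12], [0, 0, 0.17], [0, 0, 0.22], [0, 0, 0.26], [0, 0, 0.29]]' --dr '[[0, 0, 0], [0, 0, 0], [0, 0, 0], [0, 0, 0], [0, 0, 0], [0, 0, 0], [0, 0, 0], [0, 0, 0], [0, 0, 0], [0, 0, 0]]' --gripper '[0, 0, 0, 0, 0, 0, 0, 0, 0, 0]'

```text
clock: 14.03
eef_pos: [623.1, -179.9, 314.2]
eef_rot: [3.14, -0.001, 0.372]
wrist_force: [0.0, 0.2, 0.5]
finger_gap: 19.9
finger_force: 20.0
```

Emit:
carry_out --slide '[[0, 0, 0.01], [0, 0, 0.02], [0, 0, 0.02], [0, 0, 0.02], [0, 0, 0.02], [0, 0, 0.02], [0, 0, 0.02], [0, 0, 0.02], [0, 0, 0.02], [0, 0, 0.02]]' --dr '[[0, 0, 0], [0, 0, 0], [0, 0, 0], [0, 0, 0], [0, 0, 0], [0, 0, 0], [0, 0, 0], [0, 0, 0], [0, 0, 0], [0, 0, 0]]' --gripper '[0, 0, 0, 0, 0, 0, 0, 0, 0, 0]'

```text
clock: 14.87
eef_pos: [623.0, -179.9, 317.1]
eef_rot: [-3.142, 0.0, 0.372]
wrist_force: [-0.3, -0.7, -0.4]
finger_gap: 19.9
finger_force: 20.0
```

Run:
```python
from m import *
s=snap("side","s4.png"); p=read_state(); print(p["eef_pos"],p["wrist_force"],p["finger_gap"],p["finger_force"])
e=p["eef_pos"]
h=crop(s,235,325,110,215,6); m=cv2.inRange(h,(3,90,40),(16,255,255))
cs,_=cv2.findContours(m,0,1)
for c in cs:
    if cv2.contourArea(c)>800:
        c=c[:,0]/6+[235,110]-.42; print(np.round([*c.min(0),*c.max(0)],1))
def pb(c,L,W,z0,z1):
    a=np.radians(21.3); x=np.array([np.cos(a),np.sin(a)]);y=np.array([-x[1],x[0]])
    q=np.array([proj("side",[*(np.array(c)+i*L/2*x+j*W/2*y),z]) for i in(1,-1) for j in(1,-1) for z in(z0,z1)]); print("pred",np.round([*q.min(0),*q.max(0)],1))
pb(e[:2],104,60,123,137); pb(e[:2],90,46,e[2]-239.6+129,e[2]-239.6+137)
```

```text
[ 622.97663683 -179.89094182  317.14839812] [ 0.02122167 -0.34933211 -1.03567541] 20.124514274669068 19.99843865633011
[261.2 166.1 298.6 200.9]
[263.6 139.1 295.9 154.7]
pred [261.2 166.2 298.5 181.3]
pred [263.4 144.2 296.  154.7]
```

Both lids match their predicted outlines in the side view: the inner lid is home and the outer lid is held level 77 mm above where it lay. Handing in.

```bash
python3 -c "from cell import *; print(sign_off())"
```

```text
the job is handed in; nothing more can be done
None
```

I zeroed the scale and seated the nested lids home in the caddy; the outer lid is held level about 78 mm above where it lay and the job is handed in, but the judge gave no verdict.

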